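# Put the four home-cinema remotes into their charging docks

### The job

Tidy up the cinema console: lay each of the four remote controls in the charging dock made for its length (longest remote in the longest dock, and so on down to the shortest), face up, lengthwise and flat on the dock's floor, either end first. Set each one down rather than dropping it, and leave the phone and the glasses case where they are.

Things in the scene. Friction and masses are not known exactly. Their poses are not given: they have to be found in the camera images.
- remote_long: the longest remote: black, a pale-grey display at one end, a pale ring and 15 small buttons, lying face up on the table; a box 180 (x) x 46 (y) x 22 (z) mm, about 130 g; origin at the centre of its underside, x along its length, z out of the button face. Loose.
- remote_medium: the second longest remote: black, a pale ring and eight buttons, lying face up on the table; a box 140 (x) x 42 (y) x 22 (z) mm, about 100 g; origin at the centre of its underside, x along its length, z out of the button face. Loose.
- remote_short: the third longest remote: black, a pale ring and six buttons, lying face up on the table; a box 105 (x) x 38 (y) x 22 (z) mm, about 80 g; origin at the centre of its underside, x along its length, z out of the button face. Loose.
- remote_tiny: the shortest remote: black, a pale ring and two buttons, lying face up on the table; a box 75 (x) x 34 (y) x 22 (z) mm, about 60 g; origin at the centre of its underside, x along its length, z out of the button face. Loose.
- dock_long: the longest charging dock, for the 180 mm remote: low open aluminium tray, dark floor, 202 (x) x 64 (y) x 12 (z) mm; recess 196 x 58 mm; floor 4 mm, rim 12 mm above the table, rim 3 mm thick. The middle 50 mm of both long sides has no rim, so fingers can reach in beside the remote. Origin on the table under its centre, x along its length, z up. Fixed.
- dock_medium: the second longest charging dock, for the 140 mm remote: low open aluminium tray, dark floor, 162 (x) x 60 (y) x 12 (z) mm; recess 156 x 54 mm; floor 4 mm, rim 12 mm above the table, rim 3 mm thick. The middle 50 mm of both long sides has no rim, so fingers can reach in beside the remote. Origin on the table under its centre, x along its length, z up. Fixed.
- dock_short: the third longest charging dock, for the 105 mm remote: low open aluminium tray, dark floor, 127 (x) x 56 (y) x 12 (z) mm; recess 121 x 50 mm; floor 4 mm, rim 12 mm above the table, rim 3 mm thick. The middle 50 mm of both long sides has no rim, so fingers can reach in beside the remote. Origin on the table under its centre, x along its length, z up. Fixed.
- dock_tiny: the shortest charging dock, for the 75 mm remote: low open aluminium tray, dark floor, 97 (x) x 52 (y) x 12 (z) mm; recess 91 x 46 mm; floor 4 mm, rim 12 mm above the table, rim 3 mm thick. The middle 50 mm of both long sides has no rim, so fingers can reach in beside the remote. Origin on the table under its centre, x along its length, z up. Fixed.
- phone: bystander: a phone, a flat slab with a plain pale-grey glass face, black edges and no buttons, 74 (x) x 150 (y) x 9 (z) mm, lying beyond the remotes and docks; origin at the centre of its underside. Loose; to be left alone.
- glasses_case: bystander: a closed grey fabric-covered glasses case, 62 (x) x 160 (y) x 40 (z) mm, beyond the remotes and docks; origin at the centre of its underside. Loose; to be left alone.
Mind the look-alikes: they are no part of the job. Leave any orange look-alike of the remote_short alone. Leave any green look-alike of the dock_medium alone.

How it is judged:
By the outcome, as a careful person would: the job done as asked, in the order asked, and still so for the second after the job is handed in, with the robot touching nothing.
It also fails if it takes over 90 s, if anything falls off the work surface, if the arm or the gripper's body presses on something with over 40 N, if the wrist force passes 120 N, or if a joint passes its speed limit or range.

### The arm

A 6-joint arm with a two-finger parallel gripper is mounted at the origin on the work surface. World frame = base frame: x ahead of the robot, y to its left, z up, the work surface at z = 0. Lengths are in mm, angles in degrees, forces in N, time in s.
With the tool pointing down it reaches from about 300 to 850 mm from the base axis. Payload 4.2 kg.
Tool frame: the origin (TCP) lies midway between the tips of the shut fingers; the grasp point (between the pads) lies 19 mm behind it (pinch_z is the distance from the TCP to the grasp point, in mm); z points along the fingers, y is the line along which they close (so a half turn about z gives the same grasp; the last joint's range is limited). The gripper opens to 91 mm and grips with 3 to 60 N. Pads are 32 mm wide; open, the fingers measure 118 mm over their backs; the gripper's body (76 mm by 178 mm) begins 60 mm behind the grasp point.
Start: joints at [-74.026, 18.312, 89.639, -0, 72.044, -1.146], TCP at [169.268, -549.538, 213.976] pointing down, gripper open.
Joint ranges: [-177.97, 177.97], [-48.28, 115.42], [12.27, 149.76], [-77.06, 257.06], [2.81, 150.46], [-146.56, 146.56]. Speed limits (degrees/s): [147.25, 147.25, 180, 180, 180, 180].

### API

Orientations are given as [roll, pitch, yaw] about the fixed x, y, z axes, in that order (R = Rz(yaw) Ry(pitch) Rx(roll)).
In Python, from workcell import * gives the robot as it stands.
- The arm moves only by the tool step_arm, never from a script. Its argument "steps" is a list of rows, each a list of 7 numbers: the turn, a rotation vector about the tool's x, y, z in degrees, then the shift along the tool's x, y, z in mm, then the opening, from 0 (shut) to 1 (fully open). In form: [[rx, ry, rz, x, y, z, hand], ...]. A call has exactly 8 rows; each row shifts and turns the commanded pose from where the row before left it, along the tool's axes as they then stand; what a row does not reach is not made up. A row lasts 1/8 s, in which the tool goes at most 62.5 mm and 10.7 degrees, less where a joint would pass 70% of its speed; a pose out of reach is approached as far as the arm can. A call is refused whole if a number of a shift passes 62.5 or a number of a turn 10.7, either way. A call with a gripper value outside its range is refused whole. The fingers move at their own pace and stop on an object; "force" is the grip in N (left out, the last holds). Time passes only in rows, so rows that do not move let the fingers close, or fill a call up. It gives the time, the measured TCP pose, the force, the opening and the grip force at its end, in the units of the state.
- state(): the state, without advancing time (a new reading comes with each control period).
- grab_frame(name): name is "scene" or "side" or "wrist"; returns a dict with "image" (480x640x3 uint8, blue, green, red), "fovy" (degrees; the focal length in pixels is half the picture's height over the tangent of half this angle, whatever the lens; pixels are square), "cx", "cy" (the principal point, pixels), "origin" and "rotation" of the camera in the world; the wrist camera has in their place "tool_from_camera" (4x4, takes a point from camera to tool coordinates, whose origin is the TCP and whose axes are the flange's). Camera axes: x right, y down, z forward; pixel columns grow to the right and rows downward; lengths in mm; the calibration is good to about 2 mm. A picture is of the moment at which its call begins: read the wrist's pose just before it. There is no depth.
- job_done(): hands the job in; it is judged then, once.
The state is a dict: "time_s": time; "qpos": joint angles; "qvel": joint speeds; "effort": joint torques, N m; "ee_pos": TCP position; "ee_rot": TCP orientation; "force": force on the tool from outside, world axes, zero at the start; "torque": the same for the moment, N m; "gripper_width": finger opening in mm; "gripper_force": force on a finger pad.
Only numpy, scipy, OpenCV 4.12 (cv2) and the standard library are available. Lean on these libraries where they do the work, as an engineer would, in place of code of your own. Each camera call takes 0.05 s, during which the arm holds its last target. There are 200 camera calls.

## Working session

There is one attempt and no reset: what is moved stays moved. The work goes in short steps, Python scripts to look and compute and a tool call to move; the robot and the scene stay as the last step left them, time stands still between calls to the robot, and variables do not carry over. Pictures are saved under pics/ and viewed, at most 14 in all, crops included, and the job is handed in when it is done.

Besides the shell and the picture viewer there is one more tool, called after "Call:" by a JSON object that holds its "op" and its "data", one argument or row to a line. step_arm: Moves the arm, as the interface text tells. Its arguments: {"type":"object","properties":{"steps":{"type":"array","items":{"type":"array","items":{"type":"number"}}},"force":{"type":"number"}},"required":["steps"]}

```bash
mkdir -p pics; python3 - <<'E'
from workcell import *
import cv2
s=state();print(s)
for n in("scene","side"):
    f=grab_frame(n);cv2.imwrite(f"pics/{n}0.png",f["image"]);print(n,f["fovy"],f["cx"],f["cy"],f["origin"],f["rotation"])
f=grab_frame("wrist");print(f["tool_from_camera"],f["fovy"])
E
```

```text
{'time_s': 0.0, 'qpos': array([-7.40263659e+01,  1.83526703e+01,  8.97044897e+01, -1.38035442e-03,
        7.20447399e+01, -1.14403317e+00]), 'qvel': array([ 0.10185499,  0.05996634,  0.0492097 , -0.07762366,  0.03218911,
        0.01030738]), 'effort': array([ 2.19281195e-03, -4.12462091e+01, -2.31971258e+01,  7.28881918e-02,
        4.57613810e-02, -1.43461580e-04]), 'ee_pos': array([ 169.11805772, -549.05012194,  213.12295545]), 'ee_rot': array([-1.79898094e+02, -7.22404747e-04,  1.71180933e+01]), 'force': array([-0.15784254, -0.0631944 ,  0.16992841]), 'torque': array([-0.02185214, -0.04608667, -0.05012035]), 'gripper_force': 0.0, 'gripper_width': 91.11191177009205}
scene 56.95171758209302 315.46213305618807 240.12568288303328 [908.32929882 403.44067604 870.41941087] [-145.43545737   -0.96403504  146.98360035]
side 50.989050821932906 316.2803508928341 231.0950726571795 [126.02216787 568.53815488 847.60434632] [-136.10364851   -0.57623763 -145.33579048]
[[-6.65200670e-04 -9.60714706e-01 -2.77537043e-01  7.81522703e+01]
 [ 9.99999700e-01 -7.49165319e-04  1.96491496e-04 -9.25725390e-01]
 [-3.96693397e-04 -2.77536829e-01  9.60714917e-01 -1.70350596e+02]
 [ 0.00000000e+00  0.00000000e+00  0.00000000e+00  1.00000000e+00]] 68.9334089982822
```

View pics/scene0.png

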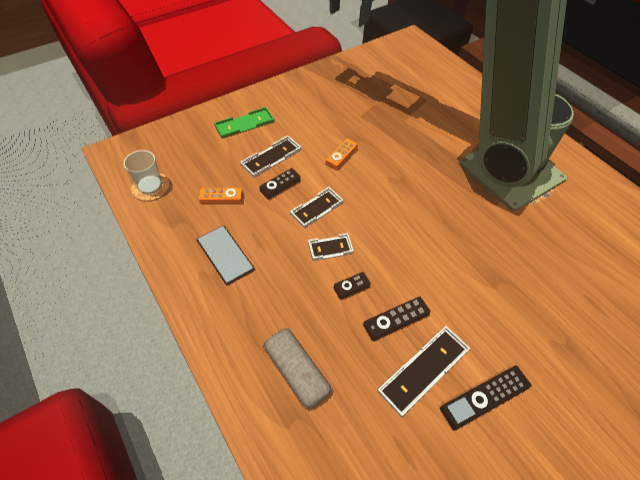

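View pics/side0.png

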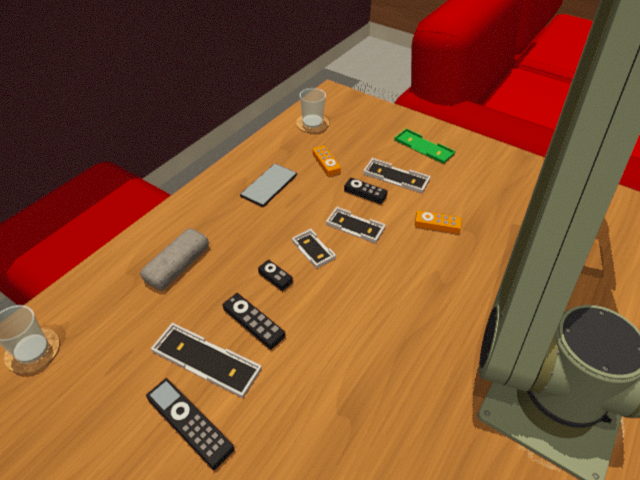

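The scene picture shows the long remote at (485,397), medium at (397,318), tiny at (352,285) and short at (280,183). The docks are long (425,370), tiny (331,246), short (317,206) and medium (270,155). The look-alikes are an orange remote at (220,195), another at (341,153) and a green dock at (244,122). The black remotes and aluminium docks fit the descriptions. The side view agrees.

```bash
cat > h.py <<'E'
from workcell import *
import cv2, numpy as np
from scipy.spatial.transform import Rotation as R
def rot(e): return R.from_euler('xyz',e,degrees=True).as_matrix()
def cam(n):
    s=state(); f=grab_frame(n)
    if n=="wrist":
        T=np.array(f["tool_from_camera"]); A=rot(s["ee_rot"]); return f,s["ee_pos"]+A@T[:3,3],A@T[:3,:3]
    r=np.array(f["rotation"]); return f,np.array(f["origin"]),(r if r.ndim==2 else rot(r))
def plane(f,o,M,px,z):
    px=np.asarray(px,float).reshape(-1,2); F=240/np.tan(np.radians(f["fovy"]/2))
    d=np.c_[(px[:,0]-f["cx"])/F,(px[:,1]-f["cy"])/F,np.ones(len(px))]@M.T
    return o+d*((z-o[2])/d[:,2])[:,None]
def pix(f,o,M,p):
    F=240/np.tan(np.radians(f["fovy"]/2)); c=M.T@(np.asarray(p)-o); return [f["cx"]+F*c[0]/c[2],f["cy"]+F*c[1]/c[2]]
def mask(f):
    im=f["image"].astype(int); return ((im[...,2]-im[...,0]<38)).astype(np.uint8)
def find(f,o,M,zmid,seed=None,want=None):
    """hull of the grey/black blob -> centre, yaw, sizes on the mid-height plane"""
    n,l,st,c=cv2.connectedComponentsWithStats(cv2.morphologyEx(mask(f),cv2.MORPH_OPEN,np.ones((3,3))))
    d=np.array([np.hypot(*(c[i]-seed)) if st[i,4]>150 else 1e9 for i in range(n)]); d[0]=1e9; i=d.argmin()
    k=cv2.findContours((l==i).astype(np.uint8),cv2.RETR_EXTERNAL,cv2.CHAIN_APPROX_NONE)[0]
    P=plane(f,o,M,np.vstack(k).reshape(-1,2),zmid)[:,:2].astype(np.float32)
    h=cv2.convexHull(P); m=cv2.moments(h); b=cv2.boxPoints(cv2.minAreaRect(h)); e=[b[1]-b[0],b[2]-b[1]]
    e.sort(key=lambda v:-np.hypot(*v)); y=np.degrees(np.arctan2(e[0][1],e[0][0]))%180
    cen=np.array([m["m10"]/m["m00"],m["m01"]/m["m00"]])
    return cen.round(1),b.mean(0).round(1),round(y,1),[round(float(np.hypot(*v)),1) for v in e],st[i].tolist()
E
python3 - <<'E'
from h import *
S={"rl":(485,397),"rm":(397,318),"rs":(280,183),"rt":(352,285),"dl":(425,370),"dm":(270,155),"ds":(317,206),"dt":(331,246)}
f,o,M=cam("scene");g,p,N=cam("side")
for n,s in S.items():
    z=11 if n[0]=='r' else 6
    a=find(f,o,M,z,s); b=find(g,p,N,z,pix(g,p,N,[*a[0],z])); print(n,a,b,sep="\n  ")
E
```

```text
rl
  (array([495.9, 392.5]), array([495.8, 392.6], dtype=float32), np.float32(173.0), [185.1, 45.5], [441, 366, 89, 64, 2353])
  (array([500.2, 392.3]), array([500.3, 392.3], dtype=float32), np.float32(173.2), [186.1, 46.9], [147, 379, 87, 90, 3005])
rm
  (array([537.4, 173.2]), array([537. , 173.5], dtype=float32), np.float32(172.2), [143.2, 44.7], [364, 298, 65, 42, 1295])
  (array([541.3, 172.9]), array([541.5, 172.8], dtype=float32), np.float32(172.2), [146.8, 46.2], [223, 294, 62, 55, 1443])
rs
  (array([ 553.9, -285.4]), array([ 553.2, -284.8], dtype=float32), np.float32(6.3), [108.6, 47.8], [260, 169, 39, 29, 565])
  (array([ 558.7, -286.5]), array([ 558.3, -286.9], dtype=float32), np.float32(6.7), [107.5, 55.0], [345, 178, 42, 25, 591])
rt
  (array([571.8,  58.1]), array([571.6,  58.4], dtype=float32), np.float32(173.1), [77.5, 37.4], [334, 273, 35, 25, 516])
  (array([575.8,  58.1]), array([576. ,  58.2], dtype=float32), np.float32(172.1), [82.6, 39.8], [259, 261, 33, 29, 543])
dl
  (array([557.7, 287. ]), array([557.3, 286.6], dtype=float32), np.float32(7.8), [204.7, 63.8],
[... 203 characters left out ...]
, dtype=float32), np.float32(7.6), [164.6, 66.5], [241, 137, 60, 39, 975])
  (array([ 525.7, -389.1]), array([ 525.6, -389.1], dtype=float32), np.float32(7.5), [164.0, 70.0], [364, 160, 65, 32, 985])
ds
  (array([ 513.6, -172.6]), array([ 513.3, -172.4], dtype=float32), np.float32(6.9), [129.4, 60.0], [291, 188, 51, 39, 882])
  (array([ 518. , -173.2]), array([ 517.6, -173. ], dtype=float32), np.float32(6.9), [129.5, 63.7], [327, 208, 57, 34, 944])
dt
  (array([551.7, -54.6]), array([551.8, -54.4], dtype=float32), np.float32(159.4), [97.7, 56.0], [309, 234, 44, 26, 733])
  (array([556.2, -55.6]), array([556.1, -55.3], dtype=float32), np.float32(159.5), [102.0, 56.1], [293, 230, 42, 37, 753])
```

Call:
{"op": "step_arm", "data": {
  "steps": [
    [0,0,8,0,0,0,1],
    [0,0,8,0,0,0,1],
    [0,0,8,0,0,0,1],
    [0,0,0,8,-36,1,0.8],
    [0,0,0,12,-54,2,0.8],
    [0,0,0,12,-54,2,0.8],
    [0,0,0,12,-54,2,0.8],
    [0,0,0,12,-54,2,0.8]
  ],
  "force": 20
}}

```text
time_s: 1.25
ee_pos: [255.3, -304.4, 204.9]
ee_rot: [180.0, -0.0, -6.9]
force: [1.0, -0.6, -0.6]
gripper_width: 72.8
gripper_force: 0.0
```

Call:
{"op": "step_arm", "data": {
  "steps": [
    [0,0,0,12,-54,2,0.8],
    [0,0,0,12,-54,2,0.8],
    [0,0,0,12,-54,2,0.8],
    [0,0,0,12,-54,2,0.8],
    [0,0,0,12,-54,2,0.8],
    [0,0,0,12,-54,2,0.8],
    [0,0,0,12,-54,2,0.8],
    [0,0,0,12,-54,2,0.8]
  ]
}}

```text
time_s: 2.25
ee_pos: [402.5, 113.3, 189.1]
ee_rot: [180.0, -0.1, -6.8]
force: [0.8, -0.5, -0.0]
gripper_width: 72.8
gripper_force: 0.0
```

Call:
{"op": "step_arm", "data": {
  "steps": [
    [0,0,0,12,-54,2,0.8],
    [0,0,0,12,-54,2,0.8],
    [0,0,0,12,-54,2,0.8],
    [0,0,0,11,-54,2,0.8],
    [0,0,0,9,-45,2,0.8],
    [0,0,0,4,-22,2,0.8],
    [0,0,0,0,0,0,0.8],
    [0,0,0,0,0,0,0.8]
  ]
}}

```text
time_s: 3.25
ee_pos: [495.2, 384.2, 176.7]
ee_rot: [179.9, 0.0, -6.9]
force: [0.2, 0.5, 0.0]
gripper_width: 73.1
gripper_force: 0.0
```

```bash
cat >> h.py <<'E'
def go(x,y,yaw,z=None):
    """turn about tool z, then shift in the turned tool axes"""
    s=state(); e=s["ee_pos"]; w=s["ee_rot"][2]; t=np.radians(yaw); d=np.array([x,y])-e[:2]
    print("t",round(s["time_s"],1),"at",e.round(1),s["ee_rot"].round(1),"| rz",round(w-yaw,1),"x",round(float(d@[np.cos(t),np.sin(t)]),1),"y",round(float(d@[np.sin(t),-np.cos(t)]),1),"z",None if z is None else round(e[2]-z,1))
def look(zmid,x,y,save=None):
    f,o,M=cam("wrist")
    if save: cv2.imwrite(f"pics/{save}.png",f["image"])
    s=pix(f,o,M,[x,y,zmid]); r=find(f,o,M,zmid,s); print(np.round(s),r); return r
E
python3 - <<'E'
from h import *
go(498,392.4,-7,4)
look(11,498,392,"w1"); look(6,560,287)
E
```

```text
t 3.2 at [495.2 384.2 176.7] [179.9   0.   -6.9] | rz 0.1 x 1.8 y -8.5 z 172.7
[306. 222.] (array([490. , 393.7]), array([492.6, 393.8], dtype=float32), np.float32(172.9), [174.0, 44.7], [283, 136, 45, 173, 6998])
[408. 144.] (array([558.3, 287.3]), array([558.1, 287.5], dtype=float32), np.float32(7.6), [206.1, 67.1], [351, 16, 108, 239, 11542])
```

View pics/w1.png

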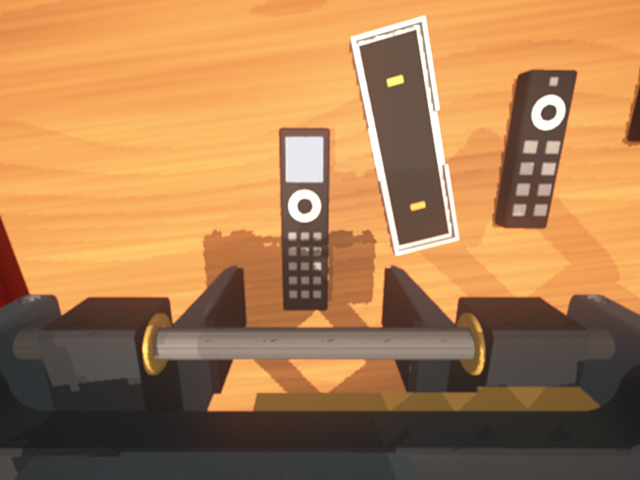

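The wrist view shows the long remote at (305,218), display end at row 128, with its dock at (405,135). This agrees with the fixed cameras.

Call:
{"op": "step_arm", "data": {
  "steps": [
    [0,0,0,1,-9,30,0.8],
    [0,0,0,0,0,50,0.8],
    [0,0,0,0,0,45,0.8],
    [0,0,0,0,0,30,0.8],
    [0,0,0,0,0,12,0.8],
    [0,0,0,0,0,4,0.8],
    [0,0,0,0,0,0,0.8],
    [0,0,0,0,0,0,0.8]
  ]
}}

```text
time_s: 4.35
ee_pos: [498.4, 394.4, 7.3]
ee_rot: [-179.9, -0.1, -6.9]
force: [-0.4, -0.0, -0.6]
gripper_width: 73.4
gripper_force: 0.0
```

Call:
{"op": "step_arm", "data": {
  "steps": [
    [0,0,0,0,0,0,0.4],
    [0,0,0,0,0,0,0.4],
    [0,0,0,0,0,0,0.4],
    [0,0,0,0,0,0,0.4],
    [0,0,0,0,0,0,0.4],
    [0,0,0,0,0,0,0.4],
    [0,0,0,0,0,0,0.4],
    [0,0,0,0,0,0,0.4]
  ]
}}

```text
time_s: 5.35
ee_pos: [497.6, 393.7, 6.0]
ee_rot: [180.0, -0.0, -6.9]
force: [-0.0, -2.2, 3.4]
gripper_width: 45.7
gripper_force: 20.0
```

Call:
{"op": "step_arm", "data": {
  "steps": [
    [0,0,0,0,0,-10,0.4],
    [0,0,0,0,0,-30,0.4],
    [0,0,-7.3,0,0,-20,0.4],
    [0,0,-7.3,0,0,0,0.4],
    [0,0,0,12,29,0,0.4],
    [0,0,0,18,44,0,0.4],
    [0,0,0,12,29,0,0.4],
    [0,0,0,5,12,0,0.4]
  ]
}}

```text
time_s: 6.35
ee_pos: [560.4, 286.2, 66.1]
ee_rot: [-180.0, -0.0, 7.6]
force: [-0.4, 0.3, -1.1]
gripper_width: 46.0
gripper_force: 20.0
```

```bash
python3 - <<'E'
from h import *
f,o,M=cam("wrist"); cv2.imwrite("pics/w2.png",f["image"])
go(559.5,287.2,7.7,10); print(state()["gripper_width"])
E
```

```text
t 6.4 at [560.8 285.5  66. ] [180.   -0.    7.6] | rz -0.1 x -1.0 y -1.8 z 56.0
45.52993382945863
```

View pics/w2.png

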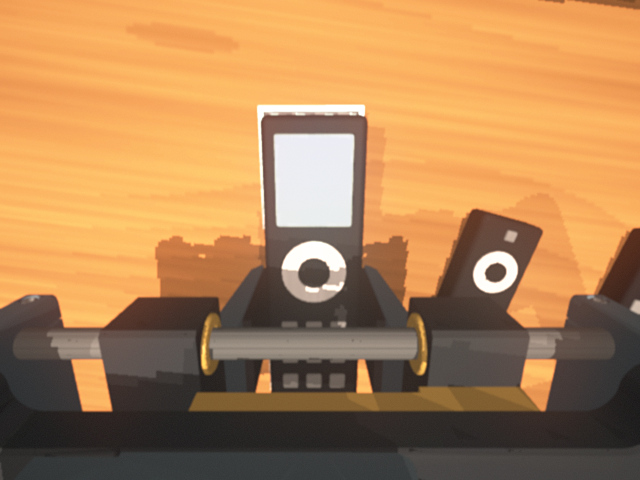

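The remote hangs centred over the dock, which shows its far rim at row 108, cols 258–365. The remote's end is at row 115, cols 262–366. A correction of about 2 mm is needed.

Call:
{"op": "step_arm", "data": {
  "steps": [
    [0,0,0,-1,-2,15,0.4],
    [0,0,0,0,0,20,0.4],
    [0,0,0,0,0,10,0.4],
    [0,0,0,0,0,5,0.4],
    [0,0,0,0,0,3,0.4],
    [0,0,0,0,0,2,0.4],
    [0,0,0,0,0,0,0.4],
    [0,0,0,0,0,0,0.4]
  ]
}}

```text
time_s: 7.4
ee_pos: [558.5, 289.2, 11.3]
ee_rot: [-180.0, -0.0, 7.7]
force: [-0.6, 0.6, -1.2]
gripper_width: 45.9
gripper_force: 20.0
```

Call:
{"op": "step_arm", "data": {
  "steps": [
    [0,0,0,0,1,0.5,0.4],
    [0,0,0,0,0,0.5,0.4],
    [0,0,0,0,0,0.5,0.4],
    [0,0,0,0,0,0,0.4],
    [0,0,0,0,0,0,0.4],
    [0,0,0,0,0,0,0.4],
    [0,0,0,0,0,0,0.4],
    [0,0,0,0,0,0,0.4]
  ]
}}

```text
time_s: 8.4
ee_pos: [558.5, 288.0, 10.0]
ee_rot: [180.0, -0.0, 7.7]
force: [-1.3, -0.5, 5.4]
gripper_width: 46.0
gripper_force: 20.0
```

Contact at 5 N with z = 10, so the remote is on the floor. Release.

Call:
{"op": "step_arm", "data": {
  "steps": [
    [0,0,0,0,0,0,0.72],
    [0,0,0,0,0,0,0.72],
    [0,0,0,0,0,0,0.72],
    [0,0,0,0,0,-10,0.72],
    [0,0,0,0,0,-35,0.72],
    [0,0,0,0,0,-50,0.72],
    [0,0,7.7,0,0,-50,0.72],
    [0,0,7.7,0,0,-25,0.72]
  ]
}}

```text
time_s: 9.4
ee_pos: [559.6, 288.7, 183.7]
ee_rot: [-179.8, -0.3, -7.9]
force: [-0.9, 0.0, 0.7]
gripper_width: 65.6
gripper_force: 0.0
```

```bash
python3 - <<'E'
from h import *
f,o,M=cam("scene"); cv2.imwrite("pics/s1.png",f["image"][250:470,330:560].repeat(2,0).repeat(2,1))
go(538.5,173.3,-7.8,5)
look(11,538.5,173)
E
```

```text
t 9.4 at [560.8 289.3 186.3] [-179.7   -0.5   -8.1] | rz -0.3 x -6.3 y 117.9 z 181.3
[432. 229.] (array([561.1, 288.5]), array([558.4, 288.3], dtype=float32), np.float32(7.7), [202.8, 64.9], [256, 116, 111, 202, 10851])
```

View pics/s1.png

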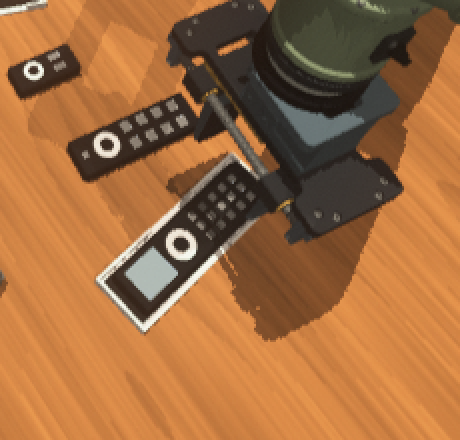

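The long remote lies inside its dock, with the rim visible all round. Next is the medium remote.

Call:
{"op": "step_arm", "data": {
  "steps": [
    [0,0,0,-2,30,5,0.72],
    [0,0,0,-2,45,10,0.72],
    [0,0,0,-2,30,10,0.72],
    [0,0,0,0,13,0,0.72],
    [0,0,0,0,0,0,0.72],
    [0,0,0,0,0,0,0.72],
    [0,0,0,0,0,0,0.72],
    [0,0,0,0,0,0,0.72]
  ]
}}

```text
time_s: 10.5
ee_pos: [536.8, 172.7, 154.5]
ee_rot: [-180.0, -0.0, -7.6]
force: [-0.1, -0.1, -0.2]
gripper_width: 65.8
gripper_force: 0.0
```

```bash
python3 - <<'E'
from h import *
go(538.5,173.3,-7.8,5.5)
look(11,538.5,173)
E
```

```text
t 10.5 at [536.8 172.7 154.5] [-180.    -0.    -7.6] | rz 0.2 x 1.6 y -0.9 z 149.0
[314. 228.] (array([507.7, 177.2]), array([511.2, 177.7], dtype=float32), np.float32(172.3), [89.4, 40.9], [291, 210, 44, 91, 3179])
```

Call:
{"op": "step_arm", "data": {
  "steps": [
    [0,0,0,1,0,30,0.72],
    [0,0,0,0,0,50,0.72],
    [0,0,0,0,0,40,0.72],
    [0,0,0,0,0,18,0.72],
    [0,0,0,0,0,8,0.72],
    [0,0,0,0,0,2,0.72],
    [0,0,0,0,0,0,0.72],
    [0,0,0,0,0,0,0.72]
  ]
}}

```text
time_s: 11.55
ee_pos: [538.3, 172.0, 7.4]
ee_rot: [-180.0, -0.1, -7.7]
force: [-0.9, -0.2, -0.8]
gripper_width: 65.9
gripper_force: 0.0
```

Call:
{"op": "step_arm", "data": {
  "steps": [
    [0,0,0,0,0,0,0.35],
    [0,0,0,0,0,0,0.35],
    [0,0,0,0,0,0,0.35],
    [0,0,0,0,0,0,0.35],
    [0,0,0,0,0,0,0.35],
    [0,0,0,0,0,0,0.35],
    [0,0,0,0,0,0,0.35],
    [0,0,0,0,0,0,0.35]
  ]
}}

```text
time_s: 12.55
ee_pos: [537.8, 172.0, 6.6]
ee_rot: [-180.0, -0.0, -7.7]
force: [-0.0, 0.2, 4.2]
gripper_width: 41.6
gripper_force: 20.0
```

Call:
{"op": "step_arm", "data": {
  "steps": [
    [0,0,0,0,0,-10,0.35],
    [0,0,0,0,0,-30,0.35],
    [0,0,-7.6,0,0,-40,0.35],
    [0,0,-7.6,0,0,-20,0.35],
    [0,0,0,-3,20,0,0.35],
    [0,0,0,-6,40,0,0.35],
    [0,0,0,-8,52,0,0.35],
    [0,0,0,-8,52,0,0.35]
  ]
}}

```text
time_s: 13.55
ee_pos: [532.7, 3.3, 105.0]
ee_rot: [180.0, 0.2, 7.4]
force: [1.0, -0.8, -1.0]
gripper_width: 41.7
gripper_force: 20.0
```

Call:
{"op": "step_arm", "data": {
  "steps": [
    [0,0,0,-9,52,0,0.35],
    [0,0,0,-8,52,0,0.35],
    [0,0,0,-8,52,0,0.35],
    [0,0,0,-9,52,0,0.35],
    [0,0,0,-8,52,0,0.35],
    [0,0,0,-8,52,0,0.35],
    [0,0,0,-7,45,0,0.35],
    [0,0,0,-5,25,0,0.35]
  ]
}}

```text
time_s: 14.55
ee_pos: [520.7, -383.2, 104.7]
ee_rot: [-179.9, 0.1, 7.3]
force: [0.1, 0.7, -1.0]
gripper_width: 42.1
gripper_force: 20.0
```

Call:
{"op": "step_arm", "data": {
  "steps": [
    [0,0,0,-1,8,10,0.35],
    [0,0,0,0,0,15,0.35],
    [0,0,0,0,0,15,0.35],
    [0,0,0,0,0,0,0.35],
    [0,0,0,0,0,0,0.35],
    [0,0,0,0,0,0,0.35],
    [0,0,0,0,0,0,0.35],
    [0,0,0,0,0,0,0.35]
  ]
}}

```text
time_s: 15.55
ee_pos: [523.1, -389.0, 66.8]
ee_rot: [180.0, -0.0, 7.5]
force: [-0.5, -0.3, -1.1]
gripper_width: 42.5
gripper_force: 20.0
```

```bash
python3 - <<'E'
from h import *
f,o,M=cam("wrist"); cv2.imwrite("pics/w3.png",f["image"])
go(522.2,-388.9,7.5,10.6); print(state()["gripper_width"])
E
```

```text
t 15.6 at [ 523.  -389.    66.7] [180.   -0.    7.5] | rz 0.0 x -0.8 y -0.2 z 56.1
41.506163014970085
```

View pics/w3.png

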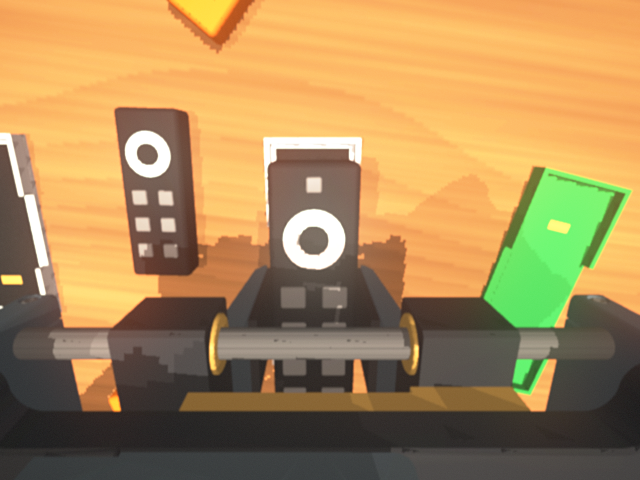

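The medium remote hangs over the aluminium dock. The dock's far rim is at row 138, cols 264–362, and the remote's end is at row 162, cols 268–360. The green dock at (560,270) is clear. I'm checking these pixels in mm.

```bash
python3 - <<'E'
from h import *
f,o,M=cam("wrist"); s=state(); A=rot(s["ee_rot"]); 
t=lambda px,z:((plane(f,o,M,px,z)-s["ee_pos"])@A).round(1).tolist()
print(f["cx"],"dock far corners",t([(264,138),(362,138)],12),"remote",t([(270,162),(359,162)],82.5))
E
```

```text
313.492830688288 dock far corners [[80.6, -31.3, 54.6], [80.5, 29.1, 54.7]] remote [[69.9, -19.6, -15.9], [69.8, 18.8, -15.8]]
```

Call:
{"op": "step_arm", "data": {
  "steps": [
    [0,0,0,-0.5,-0.5,15,0.35],
    [0,0,0,0,0,20,0.35],
    [0,0,0,0,0,10,0.35],
    [0,0,0,0,0,5,0.35],
    [0,0,0,0,0,3,0.35],
    [0,0,0,0,0,1,0.35],
    [0,0,0,0,0,1,0.35],
    [0,0,0,0,0,0,0.35]
  ]
}}

```text
time_s: 16.65
ee_pos: [522.5, -388.6, 11.7]
ee_rot: [180.0, -0.0, 7.5]
force: [0.7, 0.7, -0.6]
gripper_width: 41.8
gripper_force: 20.0
```

Call:
{"op": "step_arm", "data": {
  "steps": [
    [0,0,0,0,0,0.5,0.35],
    [0,0,0,0,0,0.5,0.35],
    [0,0,0,0,0,0.5,0.35],
    [0,0,0,0,0,0,0.35],
    [0,0,0,0,0,0,0.35],
    [0,0,0,0,0,0,0.35],
    [0,0,0,0,0,0,0.35],
    [0,0,0,0,0,0,0.35]
  ]
}}

```text
time_s: 17.65
ee_pos: [522.5, -388.6, 10.6]
ee_rot: [180.0, -0.0, 7.5]
force: [-1.9, 1.0, 5.9]
gripper_width: 42.0
gripper_force: 20.0
```

Call:
{"op": "step_arm", "data": {
  "steps": [
    [0,0,0,0,0,0,0.7],
    [0,0,0,0,0,0,0.7],
    [0,0,0,0,0,0,0.7],
    [0,0,0,0,0,-10,0.7],
    [0,0,0,0,0,-35,0.7],
    [0,0,0,0,0,-50,0.7],
    [0,0,1,12,-27,-40,0.7],
    [0,0,0,18,-40,-10,0.7]
  ]
}}

```text
time_s: 18.65
ee_pos: [545.7, -319.5, 159.3]
ee_rot: [179.7, -0.3, 6.4]
force: [0.5, 0.3, 0.2]
gripper_width: 63.9
gripper_force: 0.0
```

Call:
{"op": "step_arm", "data": {
  "steps": [
    [0,0,0,10,-22,0,0.7],
    [0,0,0,4,-9,0,0.7],
    [0,0,0,0,0,0,0.7],
    [0,0,0,0,0,0,0.7],
    [0,0,0,0,0,0,0.7],
    [0,0,0,0,0,0,0.7],
    [0,0,0,0,0,0,0.7],
    [0,0,0,0,0,0,0.7]
  ]
}}

```text
time_s: 19.65
ee_pos: [554.5, -286.1, 154.9]
ee_rot: [180.0, -0.0, 6.5]
force: [0.1, -0.2, 1.0]
gripper_width: 63.9
gripper_force: 0.0
```

```bash
python3 - <<'E'
from h import *
f,o,M=cam("wrist"); cv2.imwrite("pics/w4.png",f["image"])
go(555.5,-286,6.5,6)
look(11,555.5,-286)
E
```

```text
t 19.7 at [ 554.5 -286.   155. ] [180.   -0.    6.5] | rz 0.0 x 1.0 y 0.1 z 149.0
[314. 229.] (array([ 530.9, -287.7]), array([ 534.9, -286. ], dtype=float32), np.float32(6.5), [66.9, 36.6], [293, 215, 39, 69, 2101])
```

View pics/w4.png

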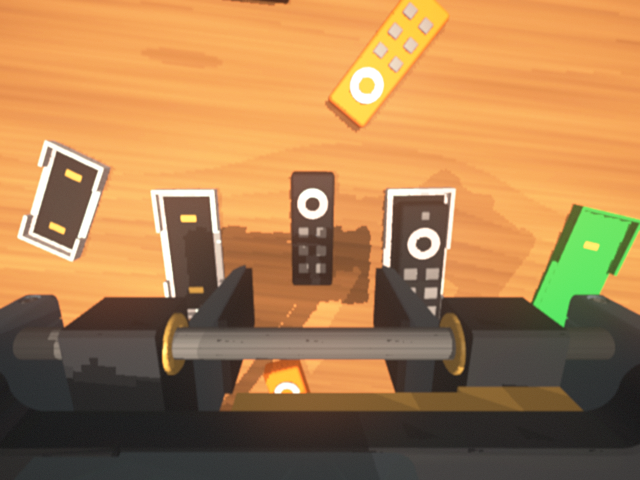

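The black six-button short remote is centred at (312,228), as predicted. The medium remote sits in its dock at (420,250). Descending.

Call:
{"op": "step_arm", "data": {
  "steps": [
    [0,0,0,1,-0.5,30,0.7],
    [0,0,0,0,0,50,0.7],
    [0,0,0,0,0,40,0.7],
    [0,0,0,0,0,18,0.7],
    [0,0,0,0,0,8,0.7],
    [0,0,0,0,0,2,0.7],
    [0,0,0,0,0,0,0.7],
    [0,0,0,0,0,0,0.7]
  ]
}}

```text
time_s: 20.75
ee_pos: [556.1, -285.7, 8.1]
ee_rot: [179.9, -0.1, 6.5]
force: [0.3, 0.1, 0.2]
gripper_width: 64.2
gripper_force: 0.0
```

Call:
{"op": "step_arm", "data": {
  "steps": [
    [0,0,0,0,0,0,0.3],
    [0,0,0,0,0,0,0.3],
    [0,0,0,0,0,0,0.3],
    [0,0,0,0,0,0,0.3],
    [0,0,0,0,0,0,0.3],
    [0,0,0,0,0,0,0.3],
    [0,0,0,0,0,0,0.3],
    [0,0,0,0,0,0,0.3]
  ]
}}

```text
time_s: 21.75
ee_pos: [555.4, -285.3, 7.1]
ee_rot: [180.0, -0.0, 6.5]
force: [-0.1, 1.0, 2.3]
gripper_width: 37.9
gripper_force: 20.0
```

Call:
{"op": "step_arm", "data": {
  "steps": [
    [0,0,0,0,0,-10,0.3],
    [0,0,0,0,0,-30,0.3],
    [0,0,-0.4,0,0,-20,0.3],
    [0,0,0,-6,-25,0,0.3],
    [0,0,0,-9,-40,0,0.3],
    [0,0,0,-8,-35,0,0.3],
    [0,0,0,-4,-16,0,0.3],
    [0,0,0,0,0,0,0.3]
  ]
}}

```text
time_s: 22.75
ee_pos: [514.9, -173.2, 67.3]
ee_rot: [180.0, -0.0, 7.0]
force: [1.1, -1.7, -1.3]
gripper_width: 38.1
gripper_force: 20.0
```

```bash
python3 - <<'E'
from h import *
f,o,M=cam("wrist"); cv2.imwrite("pics/w5.png",f["image"][100:460,100:540])
go(515,-173,6.9,11.1); print(state()["gripper_width"])
E
```

```text
t 22.8 at [ 515.5 -174.1   67.4] [ 1.799e+02 -1.000e-01  7.000e+00] | rz 0.1 x -0.4 y -1.1 z 56.3
37.29285146372636
```

View pics/w5.png

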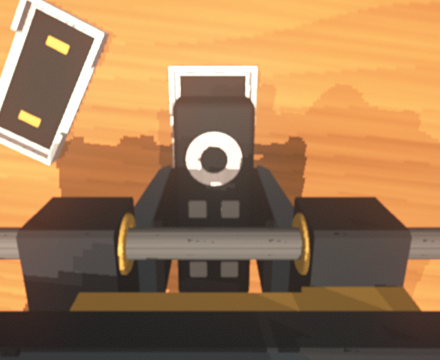

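The remote's end (cols 276–352) and the dock's far rim (cols 268–358, row 166 in full-frame pixels) are centred on each other. The lengthwise offset is within about 1 mm. Lowering.

Call:
{"op": "step_arm", "data": {
  "steps": [
    [0,0,0,-0.5,-0.5,15,0.3],
    [0,0,0,0,0,20,0.3],
    [0,0,0,0,0,10,0.3],
    [0,0,0,0,0,5,0.3],
    [0,0,0,0,0,3,0.3],
    [0,0,0,0,0,1,0.3],
    [0,0,0,0,0,1,0.3],
    [0,0,0,0,0,0.5,0.3]
  ]
}}

```text
time_s: 23.8
ee_pos: [514.3, -173.1, 11.7]
ee_rot: [180.0, -0.0, 6.9]
force: [-0.1, 0.4, -1.1]
gripper_width: 38.3
gripper_force: 20.0
```

Call:
{"op": "step_arm", "data": {
  "steps": [
    [0,0,0,0,0,0.5,0.3],
    [0,0,0,0,0,0.5,0.3],
    [0,0,0,0,0,0,0.3],
    [0,0,0,0,0,0,0.3],
    [0,0,0,0,0,0,0.3],
    [0,0,0,0,0,0,0.3],
    [0,0,0,0,0,0,0.3],
    [0,0,0,0,0,0,0.3]
  ]
}}

```text
time_s: 24.8
ee_pos: [514.2, -173.0, 11.0]
ee_rot: [180.0, -0.0, 6.9]
force: [-0.8, -0.1, 5.6]
gripper_width: 38.0
gripper_force: 20.0
```

Call:
{"op": "step_arm", "data": {
  "steps": [
    [0,0,0,0,0,0,0.65],
    [0,0,0,0,0,0,0.65],
    [0,0,0,0,0,0,0.65],
    [0,0,0,0,0,-10,0.65],
    [0,0,0,0,0,-35,0.65],
    [0,0,0,0,0,-50,0.65],
    [0,0,7.1,0,0,-40,0.65],
    [0,0,7.1,0,0,-10,0.65]
  ]
}}

```text
time_s: 25.8
ee_pos: [515.8, -173.6, 159.4]
ee_rot: [179.9, -0.4, -7.5]
force: [0.1, 0.4, 0.7]
gripper_width: 59.2
gripper_force: 0.0
```

Call:
{"op": "step_arm", "data": {
  "steps": [
    [0,0,0,3,-25,0,0.65],
    [0,0,0,6,-48,0,0.65],
    [0,0,0,6,-50,0,0.65],
    [0,0,0,6,-50,0,0.65],
    [0,0,0,5,-40,0,0.65],
    [0,0,0,3,-23,0,0.65],
    [0,0,0,0,0,0,0.65],
    [0,0,0,0,0,0,0.65]
  ]
}}

```text
time_s: 26.8
ee_pos: [572.5, 56.8, 155.7]
ee_rot: [180.0, -0.0, -7.3]
force: [-0.2, 0.5, -0.7]
gripper_width: 59.5
gripper_force: 0.0
```

```bash
python3 - <<'E'
from h import *
f,o,M=cam("wrist"); cv2.imwrite("pics/w6.png",f["image"])
go(573,58.1,-7.4,6); print(pix(f,o,M,[573,58.1,22]))
E
```

```text
t 26.9 at [572.5  56.5 155.7] [180.    0.   -7.3] | rz 0.1 x 0.3 y -1.6 z 149.7
[np.float64(312.5896371524204), np.float64(232.16118277743777)]
```

View pics/w6.png

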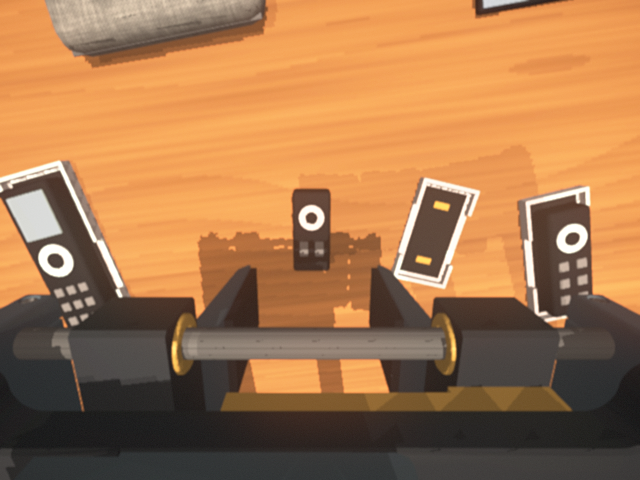

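The tiny remote is at (311,229), its dock at (437,232), and the long and short remotes sit in their docks. Descending.

Call:
{"op": "step_arm", "data": {
  "steps": [
    [0,0,0,0.5,-1.5,30,0.65],
    [0,0,0,0,0,50,0.65],
    [0,0,0,0,0,40,0.65],
    [0,0,0,0,0,18,0.65],
    [0,0,0,0,0,8,0.65],
    [0,0,0,0,0,2,0.65],
    [0,0,0,0,0,0,0.65],
    [0,0,0,0,0,0,0.65]
  ]
}}

```text
time_s: 27.85
ee_pos: [574.1, 58.8, 8.4]
ee_rot: [-180.0, -0.1, -7.3]
force: [0.2, -0.5, 0.3]
gripper_width: 59.3
gripper_force: 0.0
```

Call:
{"op": "step_arm", "data": {
  "steps": [
    [0,0,0,0,0,0,0.25],
    [0,0,0,0,0,0,0.25],
    [0,0,0,0,0,0,0.25],
    [0,0,0,0,0,0,0.25],
    [0,0,0,0,0,0,0.25],
    [0,0,0,0,0,0,0.25],
    [0,0,0,0,0,0,0.25],
    [0,0,0,0,0,0,0.25]
  ]
}}

```text
time_s: 28.85
ee_pos: [573.5, 58.9, 7.5]
ee_rot: [180.0, -0.0, -7.3]
force: [0.0, 0.8, 3.0]
gripper_width: 33.8
gripper_force: 20.0
```

Call:
{"op": "step_arm", "data": {
  "steps": [
    [0,0,0,0,0,-10,0.25],
    [0,0,0,0,0,-30,0.25],
    [0,0,6.6,0,0,-20,0.25],
    [0,0,6.6,0,0,0,0.25],
    [0,0,0,5,27,0,0.25],
    [0,0,0,8,42,0,0.25],
    [0,0,0,6,33,0,0.25],
    [0,0,0,2,12,0,0.25]
  ]
}}

```text
time_s: 29.85
ee_pos: [552.9, -56.8, 67.7]
ee_rot: [180.0, -0.0, -20.6]
force: [0.5, 0.3, -0.5]
gripper_width: 33.7
gripper_force: 20.0
```

Call:
{"op": "step_arm", "data": {
  "steps": [
    [0,0,0,0,0,0,0.25],
    [0,0,0,0,0,0,0.25],
    [0,0,0,0,0,0,0.25],
    [0,0,0,0,0,0,0.25],
    [0,0,0,0,0,0,0.25],
    [0,0,0,0,0,0,0.25],
    [0,0,0,0,0,0,0.25],
    [0,0,0,0,0,0,0.25]
  ]
}}

```text
time_s: 30.85
ee_pos: [553.2, -55.3, 67.5]
ee_rot: [180.0, -0.0, -20.5]
force: [0.1, 0.3, -0.0]
gripper_width: 33.7
gripper_force: 20.0
```

```bash
python3 - <<'E'
from h import *
f,o,M=cam("wrist"); cv2.imwrite("pics/w7.png",f["image"][100:460,100:540])
go(553.2,-55,-20.5,11.5); print(state()["gripper_width"])
E
```

```text
t 30.9 at [553.2 -55.4  67.5] [180.   -0.  -20.5] | rz 0.0 x -0.1 y -0.3 z 56.0
34.10029475639101
```

View pics/w7.png

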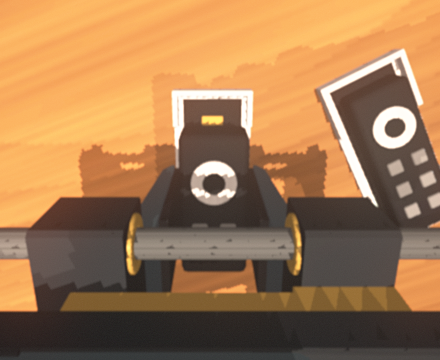

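The tiny remote (centre col 314) is centred over its dock, whose far rim is at cols 272–354. Lowering.

Call:
{"op": "step_arm", "data": {
  "steps": [
    [0,0,0,0,-0.5,15,0.25],
    [0,0,0,0,0,20,0.25],
    [0,0,0,0,0,10,0.25],
    [0,0,0,0,0,5,0.25],
    [0,0,0,0,0,3,0.25],
    [0,0,0,0,0,1,0.25],
    [0,0,0,0,0,1,0.25],
    [0,0,0,0,0,0.5,0.25]
  ]
}}

```text
time_s: 31.9
ee_pos: [553.6, -54.9, 12.2]
ee_rot: [-180.0, -0.0, -20.5]
force: [-0.2, -0.4, -0.5]
gripper_width: 34.0
gripper_force: 20.0
```

Call:
{"op": "step_arm", "data": {
  "steps": [
    [0,0,0,0,0,0.5,0.25],
    [0,0,0,0,0,0.5,0.25],
    [0,0,0,0,0,0,0.25],
    [0,0,0,0,0,0,0.25],
    [0,0,0,0,0,0,0.25],
    [0,0,0,0,0,0,0.25],
    [0,0,0,0,0,0,0.25],
    [0,0,0,0,0,0,0.25]
  ]
}}

```text
time_s: 32.9
ee_pos: [553.5, -54.9, 11.5]
ee_rot: [-180.0, -0.0, -20.5]
force: [-1.3, 1.0, 5.3]
gripper_width: 33.4
gripper_force: 20.0
```

Call:
{"op": "step_arm", "data": {
  "steps": [
    [0,0,0,0,0,0,0.6],
    [0,0,0,0,0,0,0.6],
    [0,0,0,0,0,0,0.6],
    [0,0,0,0,0,-10,0.6],
    [0,0,0,0,0,-35,0.6],
    [0,0,0,0,0,-50,0.6],
    [0,0,0,-10,0,-50,0.6],
    [0,0,0,-30,0,-30,0.6]
  ]
}}

```text
time_s: 33.9
ee_pos: [517.5, -41.1, 189.3]
ee_rot: [-179.9, -0.3, -20.5]
force: [0.4, -0.9, -1.3]
gripper_width: 55.0
gripper_force: 0.0
```

Call:
{"op": "step_arm", "data": {
  "steps": [
    [0,0,0,-30,0,-30,0.6],
    [0,0,0,-30,0,-30,0.6],
    [0,0,0,-10,0,-20,0.6],
    [0,0,0,0,0,0,0.6],
    [0,0,0,0,0,0,0.6],
    [0,0,0,0,0,0,0.6],
    [0,0,0,0,0,0,0.6],
    [0,0,0,0,0,0,0.6]
  ]
}}

```text
time_s: 34.9
ee_pos: [450.4, -16.4, 265.4]
ee_rot: [180.0, 0.1, -20.5]
force: [-0.2, 0.6, -0.6]
gripper_width: 54.6
gripper_force: 0.0
```

```bash
python3 - <<'E'
from h import *
f,o,M=cam("scene"); cv2.imwrite("pics/s2.png",cv2.resize(f["image"][100:430,200:520],None,fx=1.8,fy=1.8,interpolation=cv2.INTER_CUBIC))
E
```

```text
(no output)
```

View pics/s2.png

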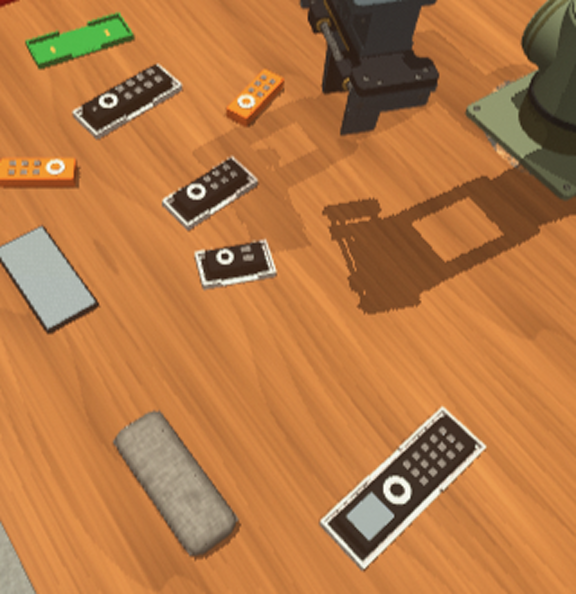

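The picture shows all four remotes lying within their docks: medium (128,100), short (210,190), tiny (235,262) and long (400,487). The phone, glasses case and look-alikes are untouched.

```bash
python3 -c "
from workcell import *
print(job_done())"
```

```text
the job is handed in; nothing more can be done
None
```

All four remotes are set down face up in their matching docks, the phone, glasses case and look-alikes were left alone, and the job was handed in at about 35 s of the 90 s allowed.

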